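Change over two flanged fittings on their tilt rests

ROBOT

A 6-joint arm with a two-finger parallel gripper is mounted at the origin on the work surface. World frame = base frame: x ahead of the robot, y to its left, z up, the work surface at z = 0. Lengths are in m, angles in rad, forces in N, time in s.
With the tool pointing down it reaches from about 0.35 to 0.975 m from the base axis. Payload 4.9 kg.
Tool frame: the origin (TCP) lies on the mounting face of the last link; the fingertips stand 173 mm ahead of it and the grasp point (between the pads) lies 155 mm ahead of it; z points along the fingers, y is the line along which they close (so a half turn about z gives the same grasp; the last joint's range is limited). The gripper opens to 85 mm and grips with 20 to 120 N. Pads are 22 mm wide; open, the fingers measure 114 mm over their backs; the gripper's body (76 mm by 85 mm) begins 54 mm behind the grasp point. The pads swing forward as they close: fully open they stand 13 mm farther back than shut.
Start: joints at [-1.393, 0.053, 1.613, -0, 1.476, -0.119], TCP at [0.183, -0.598, 0.405] pointing down, gripper open.
Joint ranges: [-3.01, 3.01], [-1.01, 2.22], [0.06, 2.58], [-1.02, 4.17], [0.09, 2.62], [-3.14, 3.14]. Speed limits (rad/s): [2.57, 2.57, 3.14, 3.14, 3.14, 3.14].

INTERFACE

Orientations are given as a rotation vector (axis times angle).
In Python, from station import monitor, eyes, finish_job gives the robot as it stands. The module is installed in compiled form; this text tells all that it offers.
- The arm moves only by the tool step_arm, never from a script. Its argument "commands" is a list of rows, each a list of 3 entries, a list of its own where there are three numbers: the opening in per cent of the stroke, from 0 (shut) to 100 (fully open), then the shift along the tool's x, y, z in mm, then the turn about the tool's z in degrees. In form: [[hand, [x, y, z], yaw], ...]. A call has 1 to 12 rows; each row is the pose to reach, as a shift and turn from the pose commanded when the call began, along the tool's axes at that moment; what a row does not reach only later rows make up. A row lasts 1/8 s, in which the tool goes at most 62.5 mm and 10.7 degrees, less where a joint would pass 70% of its speed; a pose out of reach is approached as far as the arm can. A call with a gripper value outside its range is refused whole. The fingers move at their own pace and stop on an object; "squeeze" is the grip in N (left out, the last holds). Time passes only in rows, so rows that repeat a pose let the fingers close. It gives the time, the measured TCP pose, the force, the opening and the grip force at its end, in the units of the state.
- monitor.get_obs(): the state, without advancing time (a new reading comes with each control period).
- eyes.get_image(name): name is "side" or "top" or "wrist"; returns the picture (480x640x3 uint8, red, green, blue); there is no depth.
- eyes.camera_info(name): a dict with "camera_matrix" (3x3 intrinsics, pixels), "k1" (the pictures are not rectified: a ray, as slopes to the right and down, at radius r is drawn at 1 + k1 r^2 times it, then the intrinsics apply), "extrinsics" (4x4, takes a point from camera to world coordinates). Camera axes: x right, y down, z forward; pixel columns grow to the right and rows downward; lengths in m; the calibration is good to about 2 mm. A picture is of the moment at which its call begins: read the wrist's pose just before it. camera_info takes no time and is no camera call; for the wrist camera it gives the pose at the moment of the call.
- finish_job(): hands the job in; it is judged then, once.
The state is a dict: "t": time; "q": joint angles; "dq": joint speeds; "effort": joint torques, N m; "tool_pos": TCP position; "tool_rot": TCP orientation; "contact_force": force on the tool from outside, world axes, zero at the start; "wrist_torque": the same for the moment, N m; "opening": finger opening in m; "grip_force": force on a finger pad.
Only numpy, scipy, OpenCV 4.12 (cv2) and the standard library are available. Lean on these libraries where they do the work, as an engineer would, in place of code of your own. Each camera call takes 0.05 s, during which the arm holds its last target. There are 200 camera calls.

TASK

On the inspection bench one flanged fitting leans back on the sloping pad of its rest, its underside already measured, and another stands upright in front of a rest of its own. First push the leaning fitting back up so that it stands flat on its base on its cork sheet, then push the standing one over backwards so that it leans on the pad of its own rest. Only push them, gently and with the fingertips, never gripping or lifting them, and leave everything else on the bench where it is.

Things in the scene. Friction and masses are not known exactly. Their poses are not given: they have to be found in the camera images.
- rest_a: fixed tilt rest of the first (leaning) fitting: cork sheet 5 mm thick, 120 mm wide, with a sloping rubber pad on a bracket. Origin on the table under the spot where the fitting stands; +x points from there to the pad, roughly away from the robot; z up. Cork from x = -120 to +100 mm; bracket ends at x = 113 mm, 64 mm high. 
- rest_a_pad (a point): middle of the sloping pad (50 x 50 mm) of the first fitting's rest: 86 mm along the rest's x, 55 mm above the table; the slope rises 30 degrees towards +x
- rest_b: fixed tilt rest of the second (standing) fitting: cork sheet 5 mm thick, 120 mm wide, with a sloping rubber pad on a bracket. Origin on the table under the spot where the fitting stands; +x points from there to the pad, roughly away from the robot; z up. Cork from x = -120 to +100 mm; bracket ends at x = 113 mm, 64 mm high. 
- rest_b_pad (a point): middle of the sloping pad (50 x 50 mm) of the second fitting's rest: 86 mm along the rest's x, 55 mm above the table; the slope rises 30 degrees towards +x
- fit_a_base (a point): first fitting, the leaning one: cast aluminium, square base flange 80 x 80 x 12 mm, neck, round top flange, 120 mm tall. Point: centre of the base's underside; z axis along the neck to the top. It starts leaning about 60 degrees from upright towards its rest's +x, neck on the pad, one bottom edge on the cork. Within about 39 degrees of upright it falls upright by itself
- fit_a_top (a point): first fitting: centre of the top face of its round top flange (64 mm diameter, 12 mm thick), 120 mm along the axis from the underside. The neck is 40 mm in diameter; a side port sticks out 44 mm from the axis along the fitting's +y, 65 mm up. Mass about 0.6 kg (0.45 to 0.8), centre of mass about 49 mm up
- fit_a_heel (a point): first fitting: middle of the base's bottom edge on the pad side, 40 mm from the base centre; it rests on the cork at the start and the fitting tips about it, held by friction (coefficient about 0.6, varying by 15 percent)
- fit_b_base (a point): second fitting, the upright one, same shape and size as the first. Point: centre of the base's underside; z axis up the neck. Pushed near its top along its rest's +x it tips about its bottom edge on that side and past about 39 degrees falls by itself onto the pad, to lean about 60 degrees from upright
- fit_b_top (a point): second fitting: centre of the top face of its round top flange (64 mm diameter, 12 mm thick), 120 mm along the axis from the underside. The neck is 40 mm in diameter; a side port sticks out 44 mm from the axis along the fitting's +y, 65 mm up. Mass about 0.6 kg (0.45 to 0.8), centre of mass about 49 mm up
- fit_b_heel (a point): second fitting: middle of the base's bottom edge on the pad side, 40 mm from the base centre; it tips about this edge
- ring_gauge: steel ring gauge 56 mm diameter, 18 mm high, between the rests; leave alone. Origin under its centre
- plug_gauge: steel plug gauge standing 92 mm tall, 34 mm diameter, between the rests; leave alone. Origin under its centre
- gauge_block: steel block 35 x 60 x 20 mm; leave alone. Origin under its centre
- cleaner_jar: jar 52 mm diameter, 75 mm tall; leave alone. Origin under its centre
- tip_tray: grey divided tray 140 x 100 x 30 mm; leave alone. Origin under its centre
- driver: screwdriver lying at the back; leave alone
- flange_blank: steel flange 90 mm diameter, 25 mm high; leave alone. Origin under its centre
Mind the look-alikes: they are no part of the job. What is shaped like the part that bears fit_a_base but blue or purple is not meant.

How it is judged:
On the way, in this order (a step that is already met when the one before it is completed fails the run):
1. the leaning fitting stands upright on its base on its own cork sheet (angle between fit_a_base's own z axis and vertical below 0.08 rad and height (world z) of fit_a_base below 0.01 m and x of fit_a_base in the frame of rest_a between -0.075 and 0.03 m and y of fit_a_base in the frame of rest_a between -0.04 and 0.04 m and linear speed of fit_a below 0.03 m/s), for 0.3 s.
2. the other fitting leans on the pad of its own rest (angle between fit_b_base's own z axis and vertical between 0.8 and 1.3 rad and contact force between fit_b and rest_b above 1 N and x of fit_b_top in the frame of rest_b above 0.07 m and z of fit_b_top in the frame of rest_b above 0.06 m and y of fit_b_top in the frame of rest_b between -0.04 and 0.04 m and linear speed of fit_b below 0.03 m/s), for 0.3 s.
At the end, for the whole second after the job is handed in: First fitting upright (under 0.08 rad) on its cork, base centre at -75 to +30 mm along its rest's x, within 40 mm sideways; second leans 0.8 to 1.3 rad, borne by its rest, centre of top face over 70 mm along x, within 40 mm sideways, over 60 mm high; both at rest (all of step 1 and all of step 2); the robot touches nothing.
It fails at once if a fitting is lifted off its cork (the bottom edge nearest the pad rises over 35 mm) (height (world z) of any of fit_a_heel, fit_b_heel above 0.04 m).
It fails at once if a fitting is gripped or rammed (over 40 N from the fingers) (contact force between the fingers and fit_a above 40 N or contact force between the fingers and fit_b above 40 N).
It fails at once if the second fitting is toppled away from its pad (x of fit_b_top in the frame of rest_b below -0.06 m).
It fails at once if a bystander is moved over 30 mm (distance of any of ring_gauge, plug_gauge, gauge_block, cleaner_jar, tip_tray, driver, flange_blank from where it was at the start of the episode above 0.03 m).
It also fails if it takes over 56 s, if anything falls off the work surface, if the arm or the gripper's body presses on something with over 40 N, if the wrist force passes 120 N, or if a joint passes its speed limit or range.

## Working session

There is one attempt and no reset: what is moved stays moved. The work goes in short steps, Python scripts to look and compute and a tool call to move; the robot and the scene stay as the last step left them, time stands still between calls to the robot, and variables do not carry over. Pictures are saved under pics/ and viewed, at most 10 in all, crops included, and the job is handed in when it is done.

Besides the shell and the picture viewer there is one more tool, called after "Call:" by a JSON object that holds its "method" and its "body". step_arm: Moves the arm, as the interface text tells. Its arguments: {"type":"object","properties":{"commands":{"type":"array"},"squeeze":{"type":"number"}},"required":["commands"]}

```bash
mkdir -p pics; cat > h.py <<'E'
import numpy as np, cv2
from station import monitor, eyes
from scipy.spatial.transform import Rotation as R
def cam(n):
    i=eyes.camera_info(n); return np.array(i["camera_matrix"]),i["k1"],np.array(i["extrinsics"])
def ray(c,uv):
    K,k1,E=c; d=(np.array([uv[0],uv[1],1.])@np.linalg.inv(K).T)[:2]
    s=d.copy()
    for _ in range(20): s=d/(1+k1*(s@s))
    v=E[:3,:3]@np.array([s[0],s[1],1]); return E[:3,3],v
def onz(c,uv,z):
    o,v=ray(c,uv); return o+v*(z-o[2])/v[2]
def proj(c,p):
    K,k1,E=c; q=E[:3,:3].T@(np.array(p)-E[:3,3]); s=q[:2]/q[2]; s=s*(1+k1*(s@s)); return (K@[s[0],s[1],1])[:2]
def two(ca,a,cb,b):
    o1,v1=ray(ca,a);o2,v2=ray(cb,b)
    t=np.linalg.lstsq(np.c_[v1,-v2],o2-o1,rcond=None)[0]
    p,q=o1+v1*t[0],o2+v2*t[1]; return (p+q)/2,np.linalg.norm(p-q)
def snap(n,f):
    im=cv2.cvtColor(eyes.get_image(n),cv2.COLOR_RGB2BGR); cv2.imwrite('pics/'+f,im); return im
E
python3 - <<'E'
from h import *
np.set_printoptions(precision=3,suppress=True)
for n in("top","side","wrist"):
    snap(n,n+'0.png'); c=cam(n); print(n,c[0][0,0],c[1],c[2].tolist())
print(monitor.get_obs())
E
```

```text
top 471.1284758871917 -0.02486189134576439 [[-0.026929191138593846, -0.994237559990848, 0.1037617124380011, 0.34818661878670504], [-0.9989981281585707, 0.030478041148626362, 0.03276932930981613, 0.07828666772630183], [-0.035742951756865475, -0.1027753049676234, -0.9940622103714228, 1.203609817308691], [0.0, 0.0, 0.0, 1.0]]
side 500.24194390920087 -0.028298185012455613 [[-0.9483248590702003, -0.1658885155822188, 0.270482831372737, 0.11463107877625917], [-0.3171876228682088, 0.518409555136753, -0.7941306851155726, 1.0510240778844508], [-0.008483723751957203, -0.8388876763553281, -0.5442384522343663, 0.7846802301286239], [0.0, 0.0, 0.0, 1.0]]
wrist 431.3713518320935 -0.022523563772626504 [[0.2932822536706907, -0.9087449731866918, -0.29693112566680746, 0.2602597753333282], [-0.9560256609716974, -0.2789969057030355, -0.09041936834417048, -0.5739239799495278], [-0.000674718806477632, 0.3103921718021388, -0.9506083549172508, 0.37336907037969197], [0.0, 0.0, 0.0, 1.0]]
{'t': 0.15, 'q': array([-1.393,  0.053,  1.614, -0.   ,  1.476, -0.119]), 'dq': array([-0.   , -0.002, -0.004, -0.002, -0.   , -0.   ]), 'effort': array([  0.   , -39.424, -37.072,  -0.   ,   0.005,   0.   ]), 'tool_pos': array([ 0.183, -0.597,  0.404]), 'tool_rot': array([-3.105, -0.464,  0.   ]), 'contact_force': array([-0.375,  0.158,  0.148]), 'wrist_torque': array([-0.032, -0.022, -0.051]), 'grip_force': 0.0, 'opening': 0.08515272622990795}
```

View pics/top0.png

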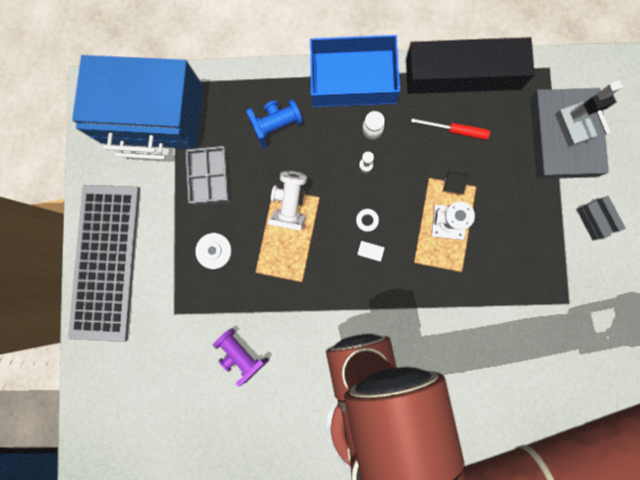

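View pics/side0.png

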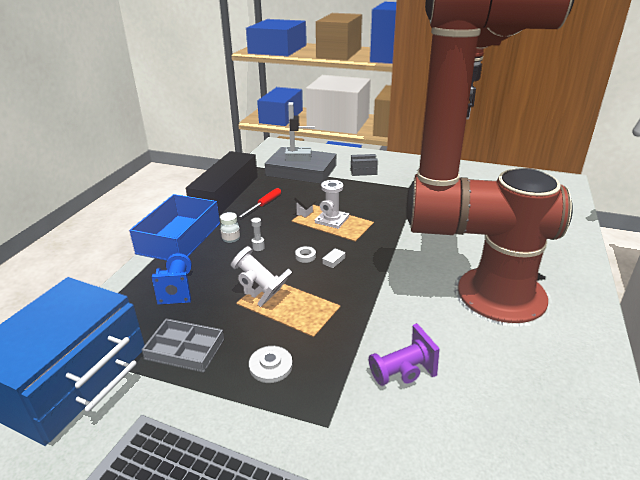

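The top view shows the white leaning fitting at (290,200) on the left cork (A) and the white standing fitting at (455,220) on the right cork (B). The candidates for fit_a are white leaning (290,200), white standing (455,220, which is fit_b), blue lying (275,120) and purple lying (240,355). I choose the white leaning one. The side view agrees: leaning (258,275), standing (331,205), ring (305,254), plug (257,235).

```bash
python3 - <<'E'
from h import *
np.set_printoptions(precision=3,suppress=True)
im=cv2.imread('pics/top0.png'); c=cam('top'); hsv=cv2.cvtColor(im,cv2.COLOR_BGR2HSV)
m=cv2.inRange(hsv,(8,70,120),(28,255,255)); m[:, :180]=0; m[300:]=0
for nm,(x0,x1) in dict(A=(240,340),B=(400,490)).items():
    mm=np.zeros_like(m); mm[150:300,x0:x1]=m[150:300,x0:x1]
    mm=cv2.morphologyEx(mm,cv2.MORPH_CLOSE,np.ones((3,3)))
    cs,_=cv2.findContours(mm,0,1); p=np.vstack(cs)[:,0]
    P=np.array([onz(c,q,.005)[:2] for q in p]).astype(np.float32)
    (cx,cy),(w,h),a=cv2.minAreaRect(P); B=cv2.boxPoints(((cx,cy),(w,h),a))
    B=B[np.argsort(B[:,0])]; near=B[:2].mean(0); far=B[2:].mean(0); d=(far-near)/np.linalg.norm(far-near)
    o=near+.12*d; print(nm,'size',w,h,'yaw',np.degrees(np.arctan2(d[1],d[0])),'org',o,'pad',o+.086*d)
w=cv2.inRange(hsv,(0,0,170),(180,40,255))
cv2.imwrite('pics/crop.png',np.hstack([cv2.resize(im[150:290,240:340],None,fx=4,fy=4,interpolation=2),cv2.resize(im[150:290,400:500],None,fx=4,fy=4,interpolation=2)]))
E
```

```text
A size 0.12424710392951965 0.22506441175937653 yaw -12.939873 org [0.495 0.201] pad [0.579 0.182]
B size 0.12481984496116638 0.22457166016101837 yaw -12.831675 org [ 0.51  -0.202] pad [ 0.594 -0.221]
```

View pics/crop.png

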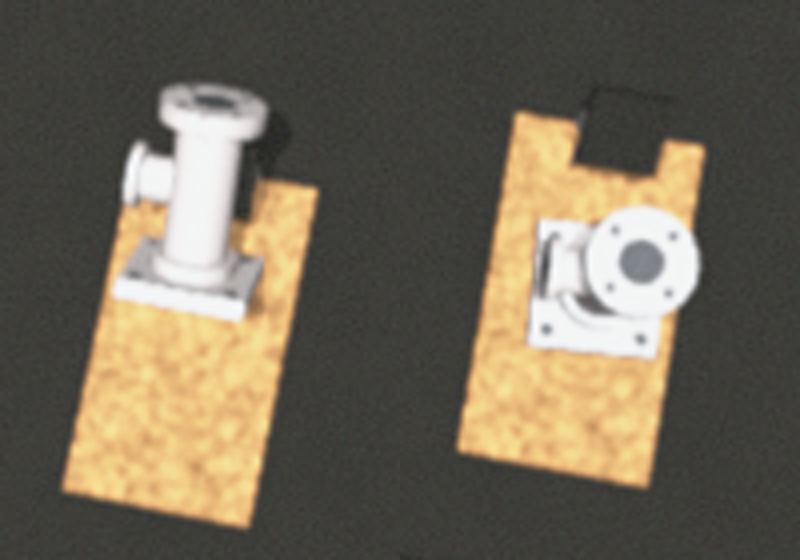

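The crop confirms fit_a leans on its bracket, with its top hole at about (293,175), square to its cork. fit_b stands with its top hole at (460.5,215.5), and its base edges are turned about 4° from its cork.

```bash
python3 - <<'E'
from h import *
np.set_printoptions(precision=4,suppress=True)
c=cam('top')
y=np.radians(-12.9); d=np.array([np.cos(y),np.sin(y)]); n=np.array([-d[1],d[0]])
A=np.array([.495,.201])+.0022*d; B=np.array([.510,-.202])+.0022*d
f=lambda o,p:np.array([(p[:2]-o)@d,(p[:2]-o)@n])
pa=onz(c,(293.2,175.2),.1); pb=onz(c,(460.5,215.5),.125)
print('A top in rest (expect .123,0)',f(A,pa),'B top',f(B,pb),pb)
E3=[(535,528+0,345)]
q=[onz(c,(400+(u-400)/4,150+v/4),.017) for u,v in((540,220),(528,345),(658,358))]
print('B base sides',np.linalg.norm(q[0]-q[1]),np.linalg.norm(q[2]-q[1]),'yaw',np.degrees([np.arctan2(*(q[0]-q[1])[1::-1]),np.arctan2(*(q[1]-q[2])[1::-1])]),'ctr',f(B,(q[0]+q[2])/2))
side=cam('side'); im=cv2.imread('pics/side0.png')
print('A top side px',proj(side,[*(A+.123*d),.1]),'B',proj(side,[*pb[:2],.125]))
# tool offsets to pre-contact A: finger centre at rest x=.165
o=monitor.get_obs(); Rm=R.from_rotvec(o['tool_rot']).as_matrix(); print(Rm)
g=A+.165*d; print('goal',g,'shift mm',1e3*Rm.T@(np.array([*g,.30])-o['tool_pos']), 'yaw now',np.degrees(np.arctan2(Rm[1,0],Rm[0,0])))
E
```

```text
A top in rest (expect .123,0) [0.1244 0.0035] B top [-0.0053 -0.0078] [ 0.5052 -0.2089  0.125 ]
B base sides 0.0802082235470369 0.08150140875650773 yaw [-8.3661 82.454 ] ctr [-0.0055 -0.0085]
A top side px [240.5935 255.2965] B [332.132  184.2646]
[[ 0.9563  0.2924 -0.0003]
 [ 0.2924 -0.9563  0.0016]
 [ 0.0002 -0.0016 -1.    ]]
goal [0.658  0.1637] shift mm [ 677.0065 -588.774   104.8037] yaw now 16.999958625246784
```

Call:
{"method": "step_arm", "body": {"commands": [[0,[60,-52,0],10],[0,[120,-104,0],20],[0,[180,-156,0],30],[0,[240,-209,0],30],[0,[300,-261,0],30],[0,[360,-313,0],30],[0,[420,-365,0],30],[0,[480,-417,0],30],[0,[540,-470,0],30],[0,[600,-522,0],30],[0,[650,-565,0],30],[0,[678,-591,0],30]]}}

```text
t: 1.65
tool_pos: [0.5805, 0.0407, 0.4045]
tool_rot: [3.121, -0.355, -0.0]
contact_force: [0.9, 0.2, 1.4]
opening: -0.0002
grip_force: 0.0
```

Call:
{"method": "step_arm", "body": {"commands": [[0,[0,0,0],0],[0,[0,0,0],0],[0,[0,0,0],0]]}}

```text
t: 2.02
tool_pos: [0.5794, 0.0375, 0.4046]
tool_rot: [3.121, -0.358, -0.0]
contact_force: [-0.2, 0.2, -0.5]
opening: 0.0001
grip_force: 0.0
```

```bash
cat >> h.py <<'E'
y=np.radians(-12.9); d=np.array([np.cos(y),np.sin(y)]); n=np.array([-d[1],d[0]])
A=np.array([.495,.201])+.0022*d; B=np.array([.510,-.202])+.0022*d
def rep(o_):
    o=monitor.get_obs(); Rm=R.from_rotvec(o['tool_rot']).as_matrix(); p=o['tool_pos']; tip=p+.173*Rm[:,2]
    print('t',o['t'],'yaw',np.degrees(np.arctan2(Rm[1,0],Rm[0,0])),'tip rest',(tip[:2]-o_)@d,(tip[:2]-o_)@n,tip[2],'F',o['contact_force'],'open',o['opening']); return Rm,tip
E
python3 - <<'E'
from h import *
np.set_printoptions(precision=4,suppress=True)
Rm,tip=rep(A); print(Rm)
g=np.array([*(A+.165*d+.003*n),.113]); print(1e3*Rm.T@(g-tip))
snap('side','side1.png'); snap('wrist','w1.png')
E
```

```text
t 2.025 yaw -13.091459907263538 tip rest 0.11651065355271426 -0.14054131490423583 0.2316161103272658 F [-0.24    0.1886 -0.4824] open 7.767322290633114e-05
[[ 0.974  -0.2265 -0.0002]
 [-0.2265 -0.974  -0.0002]
 [-0.0002  0.0003 -1.    ]]
[  48.0278 -143.7353  118.569 ]
```

View pics/side1.png

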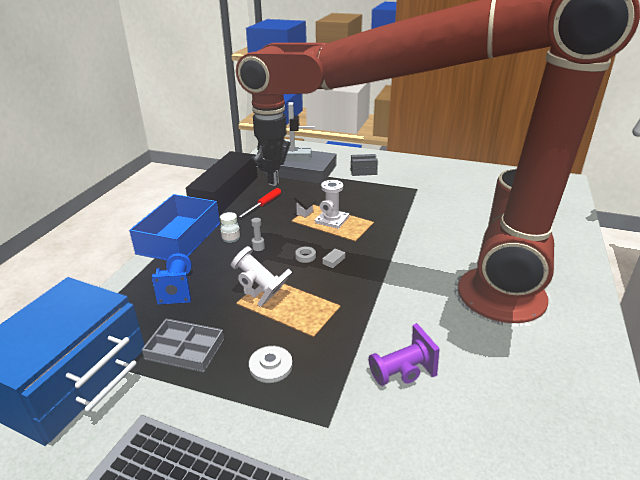

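The side view shows the shut fingers at about (275,180), short of fit_a, with everything else undisturbed. Next I move behind the top flange and then down.

Call:
{"method": "step_arm", "body": {"commands": [[0,[16,-48,0],0],[0,[32,-96,0],0],[0,[48,-144,0],0],[0,[48,-144,0],0],[0,[48,-144,40],0],[0,[48,-144,80],0],[0,[48,-144,110],0],[0,[48,-144,119],0],[0,[48,-144,119],0],[0,[48,-144,119],0]]}}

```text
t: 3.38
tool_pos: [0.6596, 0.1679, 0.2881]
tool_rot: [-3.121, 0.356, -0.005]
contact_force: [-0.1, -0.4, 0.6]
opening: 0.0003
grip_force: 0.0
```

```bash
python3 - <<'E'
from h import *
np.set_printoptions(precision=4,suppress=True)
rep(A); im=snap('side','side2.png'); cv2.imwrite('pics/s2.png',cv2.resize(im[150:350,130:390],None,fx=3,fy=3,interpolation=2))
E
```

```text
t 3.375 yaw -13.023506066584392 tip rest 0.1662041245904448 0.004646190471356989 0.11508136746422781 F [-0.1124 -0.3672  0.5553] open 0.00033521789383076696
```

View pics/s2.png

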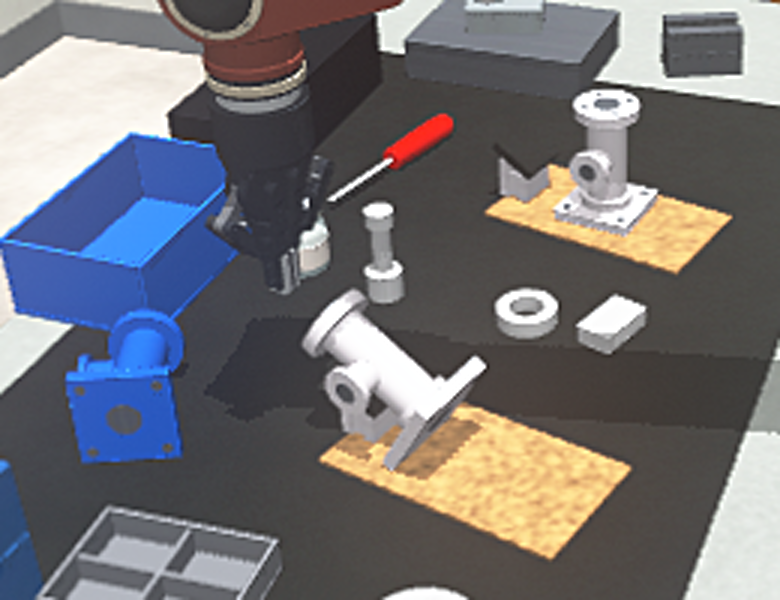

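The crop shows the fingertips at (283,290), behind the leaning fitting's top flange (335,325) and clear of the blue look-alike (130,390). I push slowly towards rest −x.

Call:
{"method": "step_arm", "body": {"commands": [[0,[-10,0,0],0],[0,[-20,0,0],0],[0,[-28,0,0],0],[0,[-32,0,0],0],[0,[-35,0,0],0],[0,[-38,0,0],0],[0,[-41,0,0],0],[0,[-44,0,0],0],[0,[-47,0,0],0],[0,[-50,0,0],0]]}}

```text
t: 4.68
tool_pos: [0.612, 0.1791, 0.2892]
tool_rot: [-3.121, 0.356, -0.014]
contact_force: [6.5, -2.2, 9.6]
opening: -0.0002
grip_force: 5.3
```

Call:
{"method": "step_arm", "body": {"commands": [[0,[-3,0,0],0],[0,[-6,0,0],0],[0,[-9,0,0],0],[0,[-12,0,0],0]]}}

```text
t: 5.18
tool_pos: [0.6025, 0.1815, 0.2936]
tool_rot: [-3.119, 0.356, -0.029]
contact_force: [9.2, -5.2, 17.7]
opening: -0.0001
grip_force: 9.5
```

```bash
python3 - <<'E'
from h import *
np.set_printoptions(precision=4,suppress=True)
rep(A); im=snap('side','side3.png'); cv2.imwrite('pics/s3.png',cv2.resize(im[200:320,190:350],None,fx=5,fy=5,interpolation=2))
E
```

```text
t 5.175 yaw -13.020666461114406 tip rest 0.11006701540835143 0.005665524246787598 0.12062387283700815 F [ 9.2026 -5.1853 17.6822] open -0.00010854889168170774
```

View pics/s3.png

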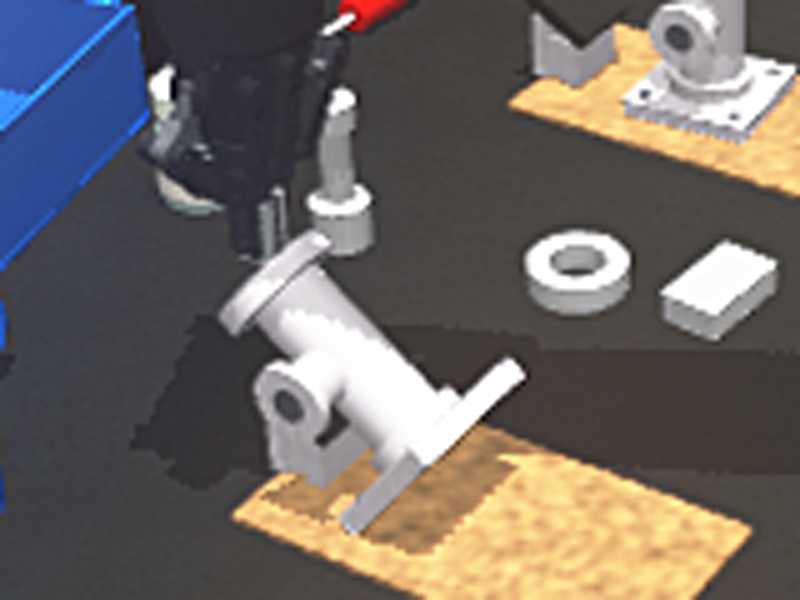

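The fitting has risen to about 50°. The tip now drags the face down by friction (17 N vertical), so I will follow the arc, moving up as well as back.

Call:
{"method": "step_arm", "body": {"commands": [[0,[0,0,-3],0],[0,[-2,0,-6],0],[0,[-5,0,-8],0],[0,[-8,0,-10],0],[0,[-11,0,-11],0]]}}

```text
t: 5.85
tool_pos: [0.5894, 0.1844, 0.3006]
tool_rot: [-3.12, 0.356, -0.012]
contact_force: [3.2, -2.5, 9.1]
opening: 0.0002
grip_force: 4.8
```

Call:
{"method": "step_arm", "body": {"commands": [[0,[-3,0,-1],0],[0,[-6,0,-2],0],[0,[-9,0,-3],0],[0,[-12,0,-4],0]]}}

```text
t: 6.35
tool_pos: [0.5775, 0.1872, 0.3045]
tool_rot: [-3.12, 0.356, -0.011]
contact_force: [3.2, -2.1, 8.9]
opening: 0.0
grip_force: 4.6
```

Call:
{"method": "step_arm", "body": {"commands": [[0,[-3,0,-1],0],[0,[-6,0,-2],0],[0,[-9,0,-2],0],[0,[-12,0,-2],0],[0,[-15,0,-2],0]]}}

```text
t: 6.98
tool_pos: [0.5631, 0.1906, 0.3075]
tool_rot: [-3.12, 0.356, -0.012]
contact_force: [1.5, -2.0, 15.2]
opening: 0.0002
grip_force: 6.6
```

```bash
python3 - <<'E'
from h import *
np.set_printoptions(precision=4,suppress=True)
rep(A); im=snap('side','side4.png'); cv2.imwrite('pics/s4.png',cv2.resize(im[200:320,190:350],None,fx=5,fy=5,interpolation=2))
E
```

```text
t 6.975 yaw -13.004648233347465 tip rest 0.06780382163470607 0.005496520093442128 0.1345314765975048 F [ 1.4529 -2.0198 15.197 ] open 0.0001670377693866536
```

View pics/s4.png

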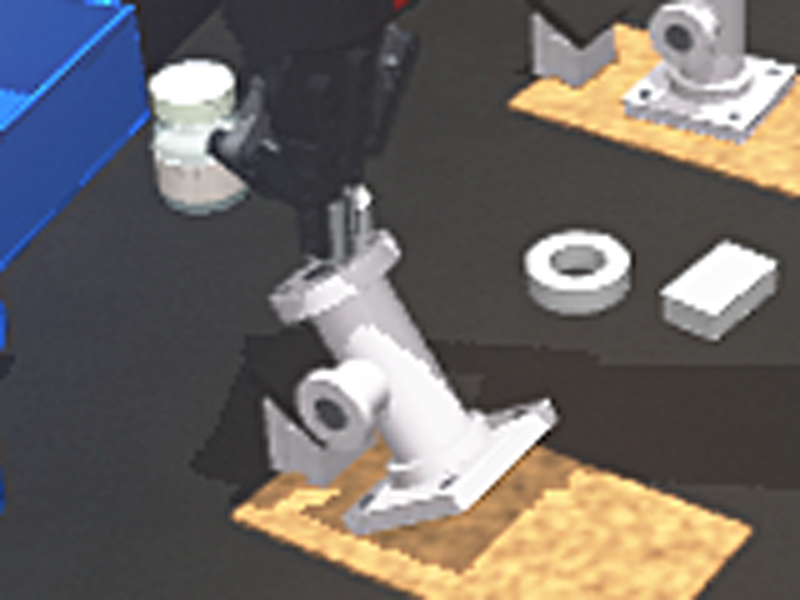

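The fitting is tilted about 31°, with its top flange at (335,270) and its heel still on the cork at (350,520), and the fingertip holds it down. Since that is under 39°, I lift straight up to let it settle upright.

Call:
{"method": "step_arm", "body": {"commands": [[0,[-1,0,-4],0],[0,[-2,0,-8],0],[0,[-3,0,-12],0],[0,[-3,0,-16],0],[0,[-3,0,-24],0],[0,[-3,0,-40],0],[0,[-3,0,-70],0],[0,[-3,0,-100],0],[0,[-3,0,-100],0]]}}

```text
t: 8.15
tool_pos: [0.5593, 0.1915, 0.4075]
tool_rot: [-3.119, 0.355, -0.011]
contact_force: [-0.8, -0.5, 0.4]
opening: -0.0
grip_force: 0.0
```

```bash
python3 - <<'E'
from h import *
np.set_printoptions(precision=4,suppress=True)
Rm,tip=rep(A)
im=snap('side','side5.png'); im2=snap('wrist','w5.png')
cv2.imwrite('pics/s5.png',np.hstack([cv2.resize(im[180:320,190:350],(400,350)),cv2.resize(im2,(400,350))]))
g=np.array([*B,.235]); print(1e3*Rm.T@(g-tip))
E
```

```text
t 8.15 yaw -12.994582887759815 tip rest 0.06381107535387304 0.0056554951693124035 0.23447843047599315 F [-0.7724 -0.5335  0.4206] open -7.027756448269794e-06
[ 41.435  395.0648  -1.5223]
```

View pics/s5.png

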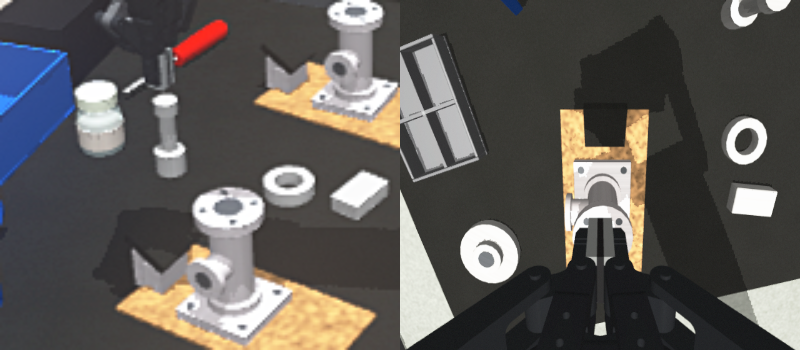

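Both views show fit_a standing upright on its cork, at (225,265) in the left view, with the bystanders undisturbed. Now I go to the robot side of fit_b.

Call:
{"method": "step_arm", "body": {"commands": [[0,[-6,55,0],-4],[0,[-11,110,0],-4],[0,[-17,165,0],-4],[0,[-22,220,0],-4],[0,[-28,275,0],-4],[0,[-34,330,0],-4],[0,[-39,380,0],-4],[0,[-42,409,0],-4],[0,[-42,409,0],-4],[0,[-42,409,0],-4],[0,[-42,409,0],-4],[0,[-42,409,0],-4]]}}

```text
t: 9.75
tool_pos: [0.426, -0.197, 0.4026]
tool_rot: [-3.132, 0.244, 0.0]
contact_force: [-0.3, -0.3, -1.0]
opening: 0.0
grip_force: 0.0
```

Call:
{"method": "step_arm", "body": {"commands": [[0,[0,0,40],0],[0,[0,0,80],0],[0,[0,0,115],0],[0,[0,0,132],0],[0,[0,0,132],0],[0,[0,0,132],0]]}}

```text
t: 10.5
tool_pos: [0.4264, -0.1981, 0.2724]
tool_rot: [3.131, -0.246, 0.004]
contact_force: [0.7, 0.4, 0.3]
opening: 0.0005
grip_force: 0.0
```

```bash
python3 - <<'E'
from h import *
np.set_printoptions(precision=4,suppress=True)
Rm,tip=rep(B)
print('shift to top axis',1e3*Rm.T@(np.array([.5052,-.2089,tip[2]])-tip))
im=snap('side','side6.png')
cv2.imwrite('pics/s6.png',cv2.resize(im[120:300,240:440],None,fx=3,fy=3))
E
```

```text
t 10.5 yaw -8.981598253569494 tip rest -0.08412394013360339 -0.015002116681672137 0.09943557792220639 F [0.7324 0.3615 0.2703] open 0.0004912910999780096
shift to top axis [79.0934 -1.8042  0.2002]
```

View pics/s6.png

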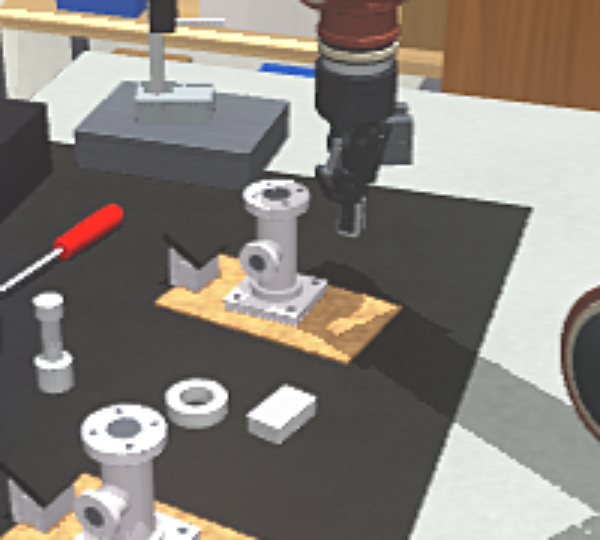

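The fingertips are at (350,230), just on the robot side of the standing fitting's top flange (276,198) and centred to 2 mm. I push along rest +x on an arc.

Call:
{"method": "step_arm", "body": {"commands": [[0,[12,-1,0],0],[0,[24,-2,0],0],[0,[30,-2,0],0],[0,[33,-2,0],0],[0,[36,-2,0],0],[0,[39,-2,-2],0],[0,[42,-2,-3],0],[0,[45,-2,-5],0],[0,[48,-2,-6],0]]}}

```text
t: 11.68
tool_pos: [0.4736, -0.2033, 0.2771]
tool_rot: [-3.132, 0.246, -0.0]
contact_force: [-2.6, 2.1, 2.1]
opening: 0.0003
grip_force: 1.6
```

Call:
{"method": "step_arm", "body": {"commands": [[0,[3,0,-2],0],[0,[6,0,-3],0],[0,[9,0,-4],0],[0,[12,0,-6],0],[0,[15,0,-7],0],[0,[18,0,-8],0]]}}

```text
t: 12.42
tool_pos: [0.4914, -0.2061, 0.2847]
tool_rot: [-3.132, 0.246, -0.0]
contact_force: [-1.5, 1.1, 0.1]
opening: 0.0002
grip_force: 0.8
```

Call:
{"method": "step_arm", "body": {"commands": [[0,[3,0,-1],0],[0,[6,0,-2],0],[0,[9,0,-2],0],[0,[12,0,-3],0],[0,[15,0,-4],0],[0,[18,0,-4],0],[0,[21,0,-5],0]]}}

```text
t: 13.3
tool_pos: [0.5122, -0.2094, 0.2897]
tool_rot: [3.132, -0.246, 0.0]
contact_force: [-0.2, 0.5, -1.0]
opening: -0.0
grip_force: 0.4
```

Call:
{"method": "step_arm", "body": {"commands": [[0,[3,0,0],0],[0,[6,0,0],0],[0,[9,0,-1],0],[0,[12,0,-1],0],[0,[15,0,-1],0],[0,[18,0,-1],0],[0,[21,0,-1],0],[0,[24,0,-1],0],[0,[27,0,-1],0],[0,[30,0,-1],0],[0,[33,0,-1],0],[0,[36,0,-1],0]]}}

```text
t: 14.8
tool_pos: [0.5477, -0.2151, 0.2907]
tool_rot: [3.132, -0.246, 0.0]
contact_force: [-0.4, 0.4, 0.8]
opening: 0.0001
grip_force: 0.0
```

Call:
{"method": "step_arm", "body": {"commands": [[0,[3,0,0],0],[0,[5,0,0],0],[0,[5,0,0],0],[0,[-10,0,0],0],[0,[-40,0,0],0],[0,[-70,0,-30],0],[0,[-90,0,-80],0],[0,[-90,0,-120],0],[0,[-90,0,-120],0]]}}

```text
t: 15.92
tool_pos: [0.4582, -0.2011, 0.4153]
tool_rot: [3.128, -0.247, 0.012]
contact_force: [0.5, 0.2, 0.5]
opening: -0.0001
grip_force: 0.0
```

```bash
python3 - <<'E'
from h import *
np.set_printoptions(precision=4,suppress=True)
rep(B); im=snap('side','side7.png'); im2=snap('top','top7.png')
cv2.imwrite('pics/s7.png',np.hstack([cv2.resize(im[140:320,200:400],(400,360)),cv2.resize(im2[140:320,250:480],(400,313),interpolation=2)[:,:400].copy() if 0 else cv2.resize(im2[110:310,260:482],(400,360))]))
E
```

```text
t 15.925 yaw -9.015392087189642 tip rest -0.05151069201169316 -0.011162885822207681 0.2423311821074852 F [0.488  0.249  0.4872] open -9.907429691243033e-05
```

View pics/s7.png

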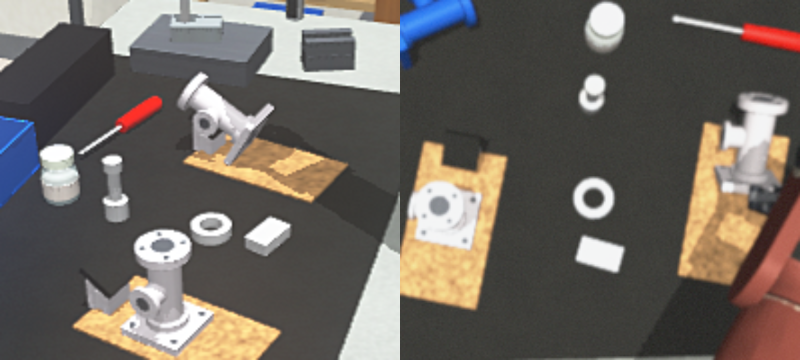

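The final views show fit_a upright on its cork, top at (162,243), and fit_b leaning on its pad, top at (193,92). The gripper is clear and the bystanders are in place. A numeric check comes first, then I hand in.

```bash
python3 - <<'E'
from h import *
from station import finish_job
c=cam('top'); f=lambda o,p:np.array([(p[:2]-o)@d,(p[:2]-o)@n])
a=f(A,onz(c,(280.5,223.9),.125)); b=f(B,onz(c,(461.7,166.5),.1)); print(a,b)
if -.065<a[0]<.02 and abs(a[1])<.03 and b[0]>.085 and abs(b[1])<.033: print(finish_job())
E
```

```text
[0.00053157 0.00557325] [0.11634996 0.00325995]
the job is handed in; nothing more can be done
None
```

I handed the job in at about 16 s of the 56 s limit: the first fitting stands upright on its cork, the second leans on its own pad, the gripper is clear and the bystanders look undisturbed in the last pictures; no verdict came back.

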